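# Press the lid onto a filled pot with the paddle-operated lid press

### The job

Slide the carriage with the filled pot fully home under the head of the lid press, flip the spring-loaded yellow lock-off lever on the paddle forward (towards the head) and, while it is held forward, squeeze the red paddle fully against the handle and keep it squeezed for about two seconds, so that the press head pushes the lid fully down. Then let the paddle and the lever spring back and draw the carriage all the way out again, with the closed pot still upright in its nest. Do not press on the pot or its lid with the gripper, and leave the other things on the table where they are.

Things in the scene. Friction and masses are not known exactly. Their poses are not given: they have to be found in the camera images.
- press: Bench lid press, fixed for the episode; place and yaw (up to 0.3 rad) vary. Origin on the table top; its axes are called X, Y, Z below (Z up; at yaw 0 as the world's; mm). A blue base 18 high and two aluminium columns carry a black handle along Y; the head is at the handle's +Y end, the red paddle on its +X side. 'Forward' means towards the head (+Y). The space above is free.
- handle_mid (a point): On the axis of the black handle (X = 0, Z = 170), abreast of the place to squeeze (Y = -17), 18 mm forward of the lever's pivot. The handle is 30 mm thick (X -15 to +15), 36 mm high (Z 152 to 188) and runs from Y = -145 to +33; its -X side is bare and rigid. Does not move.
- head_axis (a point): On the head's axis (X = 0, Y = 60) at the top of its air cylinder, Z = 205, the highest point of the press. Cylinder 52 mm wide, on an aluminium plate X -30 to 30, Y 20 to 90, Z 150 to 165. Does not move.
- paddle (a joint): Angle of the red paddle (rad): 0 released (by a spring), 0.122 fully squeezed; it drives the ram down. A plate 125 mm long, 30 high, 5 thick, hinged about a vertical axis at its rear end (X = 19.5, Y = -115). Squeezing takes about 12 N while a lid is pressed; 30 to 40 N of grip holds it firmly shut. While the lock-off lever stands out it is blocked (moves under 0.03 rad).
- paddle_face (a point): On the red paddle's outer (+X) face, 98 mm from its hinge, half-way up: the place to squeeze. Moves with the paddle: X = 34 released, 22 squeezed. Squeezed, with the lever folded flat on it, handle, paddle and lever together are about 42 mm thick (X = -15 to about +27).
- lock (a joint): Angle of the yellow lock-off lever (rad): 0 straight out from the paddle (locked), 1.5 folded forward flat on it; past 0.6 the paddle is free. A spring always returns it to 0 (0.6 to 1.6 N at its tip), so it must be kept forward while squeezing. A finger beside the paddle behind the lever, its inner face 16 mm off the paddle, moved forward folds it to about 1 rad.
- lock_tip (a point): Middle of the lever's free end; released about X = 61, Y = -40, Z = 171. The lever is a blade 29 mm long, 6 thick, 24 high (Z 159 to 183) on a vertical pivot on the paddle's outer face 80 mm from the paddle's hinge (released: X = 33, Y = -36). A finger closing on the forward-leaning lever folds it flat and squeezes the paddle through it.
- ram_face (a point): Centre of the lower face of the ram's round steel plate (68 mm wide, 10 thick) under the head. Raised: Z = 112; comes down 13.8 mm when the paddle is fully squeezed.
- carriage (a joint): Travel of the pot carriage (m): 0 fully out (start), 0.105 fully home under the head. It slides along the press's -X direction with about 3 N of friction between firm end stops and stays where it is left.
- grip_post (a point): Middle (Z = 60) of the carriage's upright black grip post: 20 mm wide, Z 30 to 85, 95 mm to the +Y side of the pot's centre (X = 105, Y = 155 when out). Pinch it from above, fingers closing along X, and slide.
- nest (a point): Centre of the nest's floor on the carriage, under the pot (Z = 30). A steel ring 10 mm high, 65 mm wide inside; at X = 105, Y = 60 when out and X = 0, Y = 60 when home.
- pot: The filled white pot with a blue band and green lid, loose in the nest: 60 mm wide at the foot, 69 at the rim, 66 mm tall without the lid, about 0.3 kg. Origin: centre of its underside; z up.
- lid (a joint): How far the green lid is pressed onto the pot (m): 0 sitting 6 mm proud (start), 0.006 fully down; it stays where it is pushed, against about 5 N.
- lid_top (a point): Centre of the green lid's top (78 mm wide, 10 thick). At the start 74 mm above the pot's underside (Z = 104).
- spare_pot: A closed white pot with green lid, 78 mm wide, 68 mm tall: bystander beside the press. Origin: centre of underside.
- lid_stack: A stack of four green lids, 78 mm wide, 41 mm tall: bystander. Origin: centre of underside.
- bottle: A yellow bottle with a blue cap, 56 mm wide, 150 mm tall: bystander. Origin: centre of underside.
- wrench: A steel wrench, 170 mm long, lying on the table on the robot's side of the press: bystander.
- screwdriver: A screwdriver, 190 mm long, lying on the table: bystander.
- grease: A white jar with a red cap, 70 mm wide, 90 mm tall: bystander. Origin: centre of underside.
- clamp_arm: A loose aluminium clamp arm, 160 mm long, with a steel pin: bystander.
Not all that is in view belongs to the job. Leave any orange or purple look-alike of the pot alone.

How it is judged:
By the outcome, as a careful person would: the job done as asked, in the order asked, and still so for the second after the job is handed in, with the robot touching nothing.
It also fails if it takes over 64 s, if anything falls off the work surface, if the arm or the gripper's body presses on something with over 40 N, if the wrist force passes 120 N, or if a joint passes its speed limit or range.

### The arm

A 6-joint arm with a two-finger parallel gripper is mounted at the origin on the work surface. World frame = base frame: x ahead of the robot, y to its left, z up, the work surface at z = 0. Lengths are in m, angles in rad, forces in N, time in s.
With the tool pointing down it reaches from about 0.25 to 0.725 m from the base axis. Payload 4 kg.
Tool frame: the origin (TCP) lies midway between the tips of the shut fingers; the grasp point (between the pads) lies 19 mm behind it; z points along the fingers, y is the line along which they close (so a half turn about z gives the same grasp; the last joint's range is limited). The gripper opens to 85 mm and grips with 20 to 120 N. Pads are 22 mm wide; open, the fingers measure 114 mm over their backs; the gripper's body (76 mm by 85 mm) begins 54 mm behind the grasp point. The pads swing forward as they close: fully open they stand 13 mm farther back than shut.
Start: joints at [-1.312, 0.241, 0.005, 1.335, 0, 1.571], TCP at [0.128, -0.483, 0.231] pointing down, gripper open.
Joint ranges: [-2.72, 2.72], [-1.05, 1.87], [-1.09, 1.28], [-1.99, 2.15], [-1.42, 1.44], [-3.14, 3.14]. Speed limits (rad/s): [2.79, 2.79, 3.14, 3.14, 3.14, 3.14].

### API

Orientations are given as a unit quaternion [x, y, z, w].
In Python, from workcell import bot gives the robot as it stands. The module is installed in compiled form; this text tells all that it offers.
- The arm moves only by the tool jog_arm, never from a script. Its argument "deltas" is a list of rows, each an object with "fingers": the opening, from 0 (shut) to 1 (fully open); "delta_pos": the shift along the tool's x, y, z normalised to -1 to 1, where 1 is 300 mm, a list of three; "yaw": the turn about the tool's z normalised to -1 to 1, where 1 is pi/4 rad. A call has 1 to 12 rows; each row is the pose to reach, as a shift and turn from the pose commanded when the call began, along the tool's axes at that moment; what a row does not reach only later rows make up. A row lasts 1/10 s, in which the tool goes at most 50 mm and 8.59 degrees, less where a joint would pass 70% of its speed; a pose out of reach is approached as far as the arm can. A call with a number of a shift or a turn outside -1 to 1 is refused whole. A call with a gripper value outside its range is refused whole. The fingers move at their own pace and stop on an object; the grip force is fixed at half the most. Time passes only in rows, so rows that repeat a pose let the fingers close. It gives the time, the measured TCP pose, the force, the opening and the grip force at its end, in the units of the state.
- bot.get_obs(): the state, without advancing time (a new reading comes with each control period).
- bot.camera(name): name is "side" or "top" or "wrist"; returns a dict with "image" (400x640x3 uint8, red, green, blue), "range_z" (400x640 float32, m along the optical axis (not along the pixel's ray), 0 where there is no reading), "fx", "fy", "cx", "cy" (pixels), "rvec" (rotation vector, rad) and "tvec" (3), from world to camera coordinates, as OpenCV has them. Camera axes: x right, y down, z forward; pixel columns grow to the right and rows downward; lengths in m; the calibration is good to about 2 mm. A picture is of the moment at which its call begins.
- bot.job_done(): hands the job in; it is judged then, once.
The state is a dict: "clock": time; "joint_pos": joint angles; "joint_vel": joint speeds; "tau": joint torques, N m; "eef_pos": TCP position; "tool_rot": TCP orientation; "ft_force": force on the tool from outside, world axes, zero at the start; "ft_torque": the same for the moment, N m; "grip_width": finger opening in m; "grasp_force": force on a finger pad.
Only numpy, scipy, OpenCV 4.12 (cv2) and the standard library are available. Lean on these libraries where they do the work, as an engineer would, in place of code of your own. Each camera call takes 0.05 s, during which the arm holds its last target. There are 200 camera calls.

## Working session

There is one attempt and no reset: what is moved stays moved. The work goes in short steps, Python scripts to look and compute and a tool call to move; the robot and the scene stay as the last step left them, time stands still between calls to the robot, and variables do not carry over. Pictures are saved under pics/ and viewed, at most 10 in all, crops included, and the job is handed in when it is done.

Besides the shell and the picture viewer there is one more tool, called after ">>>" by a JSON object that holds its "name" and its "arguments", one argument or row to a line. jog_arm: Moves the arm, as the interface text tells. Scaled input: -1 to 1 covers 300 mm each way for a shift and pi/4 rad each way for a turn. Its arguments: {"type":"object","properties":{"deltas":{"type":"array","items":{"type":"object","properties":{"fingers":{"type":"number"},"delta_pos":{"type":"array","items":{"type":"number"}},"yaw":{"type":"number"}}}}},"required":["deltas"]}

```bash
mkdir -p pics
cat > h.py <<'E'
import numpy as np, cv2
from workcell import bot
def pts(c):
    """world xyz per pixel"""
    z=c["range_z"]; v,u=np.mgrid[:400,:640]
    P=np.stack([(u-c["cx"])/c["fx"]*z,(v-c["cy"])/c["fy"]*z,z],-1)
    R=cv2.Rodrigues(np.array(c["rvec"],float))[0]
    W=(P-np.array(c["tvec"]).ravel())@R
    W[z==0]=np.nan
    return W
E
python3 - <<'E'
from h import *
for n in("top","side"):
    c=bot.camera(n); cv2.imwrite(f"pics/{n}0.png",c["image"][...,::-1]); np.savez(f"{n}0.npz",**c)
    print(n,np.array(c["rvec"]),np.array(c["tvec"]),c["fx"])
o=bot.get_obs(); print(o["eef_pos"],o["tool_rot"],o["clock"],o["grip_width"])
E
```

```text
top [ 2.02578663 -2.1826096   0.25509069] [0.01531127 0.58121282 1.34515537] 404.2382670497248
side [ 0.78419199 -2.55370691  1.14025558] [0.45406958 0.31774898 0.83952145] 382.1278202061054
[ 0.12782648 -0.48280823  0.23050765] [ 9.91635306e-01  1.29067949e-01 -1.23657409e-04 -9.32190080e-04] 0.1 0.0852049709333441
```

View pics/top0.png

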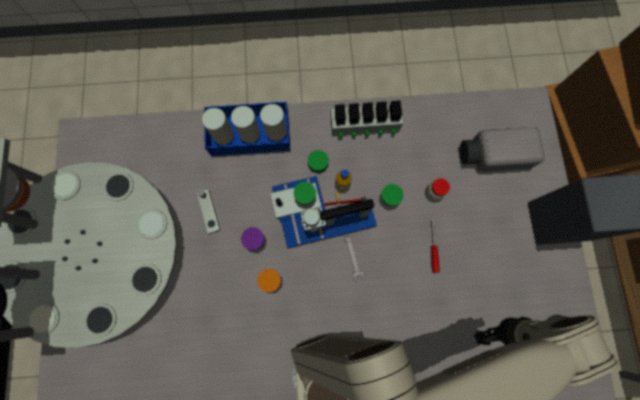

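View pics/side0.png

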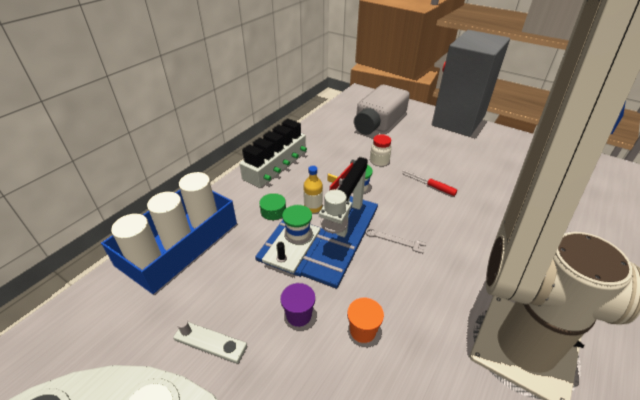

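Top view: press with its head at about (312,218), handle running right to (372,205), lid at (304,193), post at (279,202), bottle at (344,178) close to the paddle, and spare pot at (392,195). The side view confirms this: head at (337,203), post at (281,250).

```bash
cat > m.py <<'E'
from h import *
import sys
from scipy.optimize import least_squares
def load(n): return dict(np.load(n+"0.npz"))
for n in("top","side"):
    c=load(n); W=pts(c); hsv=cv2.cvtColor(c["image"],cv2.COLOR_RGB2HSV).astype(int); H,S,V=hsv[...,0],hsv[...,1],hsv[...,2]
    x,y,z=W[...,0],W[...,1],W[...,2]
    roi=(x>.25)&(x<.75)&(y>-.35)&(y<.35)
    def rep(name,m):
        m=m&roi
        if m.sum()<3: print(n,name,"none");return None
        p=W[m]; mn=np.median(p,0); print(n,name,m.sum(),"med",mn.round(4),"lo",p.min(0).round(3),"hi",p.max(0).round(3))
        return p
    ph=rep("handle top",(V<70)&(z>.175)&(z<.2))
    if ph is not None:
        q=ph[:,:2]; u=np.linalg.svd(q-q.mean(0))[2][0]; u*=np.sign(u[1])
        t=(q-q.mean(0))@u; print("   dir",u,"yaw",np.arctan2(-u[0],u[1]),"ends",q.mean(0)+u*t.min(),q.mean(0)+u*t.max())
    rep("cyl top",(z>.196)&(z<.215)&(S<60))
    pr=rep("red",((H<8)|(H>172))&(S>120)&(z>.13)&(z<.2))
    if pr is not None and len(pr)>5:
        q=pr[:,:2]; u=np.linalg.svd(q-q.mean(0))[2][0]; u*=np.sign(u[1]); print("   dir yaw",np.arctan2(-u[0],u[1]))
    rep("yellow hi",(H>15)&(H<35)&(S>120)&(z>.155)&(z<.2))
    rep("bottle cap",(H>95)&(H<125)&(S>120)&(z>.12)&(z<.17))
    rep("bottle yel",(H>12)&(H<35)&(S>120)&(z>.03)&(z<.14))
    rep("post",(V<60)&(z>.06)&(z<.1))
    g=(H>45)&(H<85)&(S>100)
    rep("lid",g&(z>.09)&(z<.115)); 
    nl,l,st,ce=cv2.connectedComponentsWithStats((g&(z>.03)&(z<.12)&roi).astype(np.uint8))
    for i in range(1,nl):
        if st[i,4]>30: print("   green",i,np.nanmedian(W[l==i],0).round(3),st[i,4])
    rep("blue base",(H>95)&(H<125)&(S>120)&(z>.008)&(z<.025))
    cv2.imwrite(f"pics/{n}crop.png",cv2.resize(c["image"][150:260,240:420,::-1] if n=="top" else c["image"][140:290,230:430,::-1],None,fx=4 if n=="top" else 4,fy=4,interpolation=3))
E
python3 m.py
```

```text
top handle top 536 med [ 0.5107 -0.1091  0.1854] lo [ 0.466 -0.192  0.175] hi [0.544 0.007 0.193]
   dir [-0.1867344   0.98241043] yaw 0.18783702525306095 ends [ 0.52717053 -0.19195093] [0.48863327 0.01079373]
top cyl top 214 med [0.4914 0.0064 0.2031] lo [ 0.466 -0.018  0.197] hi [0.516 0.03  0.21 ]
top red 90 med [ 0.537  -0.1138  0.1802] lo [ 0.487 -0.173  0.159] hi [ 0.543 -0.04   0.188]
   dir yaw 0.03956006543130899
top yellow hi 15 med [ 0.5536 -0.0809  0.1796] lo [ 0.544 -0.084  0.16 ] hi [ 0.569 -0.079  0.183]
top bottle cap 57 med [ 0.6346 -0.1125  0.1499] lo [ 0.49  -0.192  0.124] hi [ 0.653 -0.066  0.169]
top bottle yel 579 med [0.3221 0.1527 0.0735] lo [ 0.274 -0.139  0.063] hi [0.662 0.199 0.138]
top post 72 med [ 0.5576 -0.0481  0.0768] lo [ 0.429 -0.26   0.06 ] hi [0.622 0.184 0.1  ]
top lid 393 med [0.5943 0.0245 0.1019] lo [ 0.557 -0.012  0.091] hi [0.634 0.061 0.109]
   green 1 [ 0.724 -0.031  0.038] 274
   green 2 [0.594 0.025 0.102] 396
   green 3 [ 0.575 -0.28   0.067] 367
top blue base 1637 med [ 0.4879 -0.0264  0.0163] lo [ 0.424 -0.218  0.008] hi [0.675 0.14 
[... 426 characters left out ...]
2726334374128226
side yellow hi 53 med [ 0.5612 -0.0768  0.1781] lo [ 0.543 -0.081  0.161] hi [ 0.572 -0.07   0.187]
side bottle cap 58 med [ 0.6414 -0.1064  0.1497] lo [ 0.633 -0.121  0.137] hi [ 0.654 -0.097  0.154]
side bottle yel 298 med [ 0.636  -0.0987  0.1   ] lo [ 0.617 -0.129  0.071] hi [ 0.668 -0.083  0.133]
side post 59 med [0.5783 0.1259 0.0775] lo [0.573 0.117 0.062] hi [0.587 0.131 0.089]
side lid 517 med [0.5965 0.0315 0.1051] lo [ 0.561 -0.01   0.095] hi [0.637 0.066 0.109]
   green 1 [ 0.553 -0.282  0.069] 66
   green 2 [ 0.724 -0.021  0.042] 317
   green 3 [0.597 0.032 0.105] 517
side blue base 2706 med [0.4924 0.0248 0.019 ] lo [ 0.426 -0.215  0.008] hi [0.673 0.148 0.024]
```

```bash
sleep 1
```

```text
(no output)
```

View pics/topcrop.png

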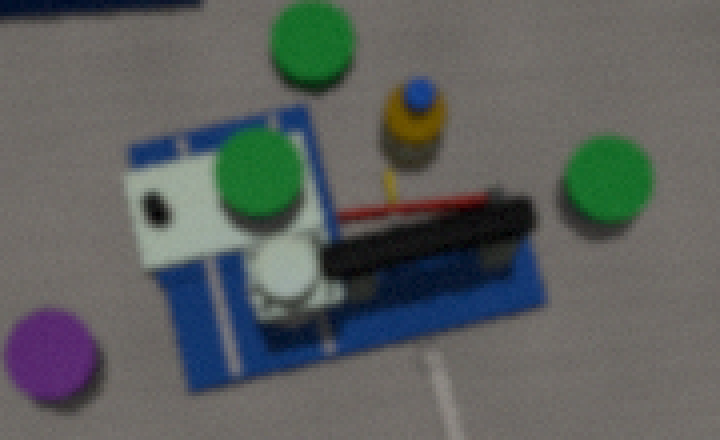

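The 4x crop agrees: yellow lever at (390,185), paddle line from (340,215) to (490,198), and the bottle about 50 mm out from the lever. Both views and the given sizes agree on press yaw ≈ 0.18 and origin ≈ (0.505, -0.0515).

```bash
cat > go.py <<'E'
# usage: go.py X Y Ztcp [offset yaw]  press-frame mm -> jog numbers
from h import *
import sys
from scipy.spatial.transform import Rotation as Ro
O=np.array([.5047,-.0515]); A=.18
try: O,A=np.load("press.npy",allow_pickle=True)[()]
except Exception: pass
X,Y,Z=[float(a)/1000 for a in sys.argv[1:4]]
w=np.r_[O+[X*np.cos(A)-Y*np.sin(A),X*np.sin(A)+Y*np.cos(A)],Z]
o=bot.get_obs(); R=Ro.from_quat(o["tool_rot"]).as_matrix()
p=np.array(o["eef_pos"]); d=R.T@(w-p); ya=np.arctan2(R[1,1],R[0,1])
c,s=np.cos(A),np.sin(A); q=p[:2]-O
print("clock",o["clock"],"press-frame now mm",(np.r_[q@[c,s],q@[-s,c],p[2]]*1000).round(1),"w",round(o["grip_width"]*1e3,1),"F",np.round(o["ft_force"],1))
print("delta_pos",(d/.3).round(4),"yaw",round(float(-((A-ya+np.pi/2)%np.pi-np.pi/2)/(np.pi/4)),4),"toolY yaw",round(ya,3))
E
python3 go.py 105 155 260
```

```text
clock 0.1 press-frame now mm [-448.  -356.9  230.5] w 85.2 F [ 0.3 -0.1  0.3]
delta_pos [ 1.972  -1.5559 -0.0954] yaw -1.8996 toolY yaw -1.312
```

>>> {"name": "jog_arm", "arguments": {
  "deltas": [
    {"fingers": 1, "delta_pos": [0.99, -0.78, -0.1], "yaw": -0.95},
    {"fingers": 1, "delta_pos": [0.99, -0.78, -0.1], "yaw": -0.95},
    {"fingers": 1, "delta_pos": [0.99, -0.78, -0.1], "yaw": -0.95},
    {"fingers": 1, "delta_pos": [0.99, -0.78, -0.1], "yaw": -0.95},
    {"fingers": 1, "delta_pos": [0.99, -0.78, -0.1], "yaw": -0.95},
    {"fingers": 1, "delta_pos": [0.99, -0.78, -0.1], "yaw": -0.95},
    {"fingers": 1, "delta_pos": [0.99, -0.78, -0.1], "yaw": -0.95},
    {"fingers": 1, "delta_pos": [0.99, -0.78, -0.1], "yaw": -0.95},
    {"fingers": 1, "delta_pos": [0.99, -0.78, -0.1], "yaw": -0.95},
    {"fingers": 1, "delta_pos": [0.99, -0.78, -0.1], "yaw": -0.95},
    {"fingers": 1, "delta_pos": [0.99, -0.78, -0.1], "yaw": -0.95}
  ]
}}

```text
clock: 1.2
eef_pos: [0.3545, -0.1816, 0.261]
tool_rot: [0.877, 0.481, -0.0, -0.0]
ft_force: [-0.4, 0.5, 0.1]
grip_width: 0.0855
grasp_force: 0.0
```

```bash
python3 go.py 105 155 260
```

```text
clock 1.2 press-frame now mm [-171.  -101.1  261. ] w 85.5 F [-0.4  0.5  0.1]
delta_pos [1.2515 0.0952 0.0026] yaw -0.9509 toolY yaw -0.567
```

>>> {"name": "jog_arm", "arguments": {
  "deltas": [
    {"fingers": 1, "delta_pos": [1, 0.08, 0], "yaw": -0.95},
    {"fingers": 1, "delta_pos": [1, 0.08, 0], "yaw": -0.95},
    {"fingers": 1, "delta_pos": [1, 0.08, 0], "yaw": -0.95},
    {"fingers": 1, "delta_pos": [1, 0.08, 0], "yaw": -0.95},
    {"fingers": 1, "delta_pos": [1, 0.08, 0], "yaw": -0.95},
    {"fingers": 1, "delta_pos": [1, 0.08, 0], "yaw": -0.95},
    {"fingers": 1, "delta_pos": [1, 0.08, 0], "yaw": -0.95},
    {"fingers": 1, "delta_pos": [1, 0.08, 0], "yaw": -0.95}
  ]
}}

```text
clock: 2.0
eef_pos: [0.5363, 0.0586, 0.2601]
tool_rot: [0.641, 0.768, -0.001, -0.001]
ft_force: [0.1, -1.4, -0.0]
grip_width: 0.0851
grasp_force: 0.0
```

```bash
python3 - <<'E'
from h import *
c=bot.camera("wrist"); cv2.imwrite("pics/w1.png",c["image"][...,::-1]); np.savez("w1.npz",**c)
R=cv2.Rodrigues(np.array(c["rvec"],float))[0]; print("cam at",-R.T@np.array(c["tvec"]).ravel(), "axis",R[2])
E
python3 go.py 105 155 260
```

```text
cam at [0.52261999 0.13343159 0.40199706] axis [ 0.05032068 -0.29273455 -0.95486874]
clock 2.05 press-frame now mm [ 50.3 102.  260.6] w 85.3 F [ 0.1  0.8 -0.8]
delta_pos [0.1769 0.1822 0.0015] yaw -0.0018 toolY yaw 0.179
```

View pics/w1.png

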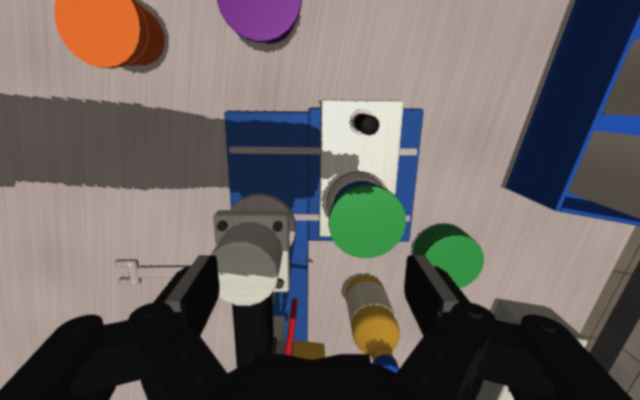

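The wrist view shows the whole press: post at (366,123), lid at (367,220), head plate at (252,250), lever at about (305,348) and paddle at (293,325). I'll refine the pose from it.

Run:
```python
from h import *
c=dict(np.load("w1.npz")); W=pts(c); hsv=cv2.cvtColor(c["image"],cv2.COLOR_RGB2HSV).astype(int); H,S,V=[hsv[...,i] for i in range(3)]
x,y,z=[W[...,i] for i in range(3)]
R=cv2.Rodrigues(np.array(c["rvec"],float))[0]; C=-R.T@np.array(c["tvec"]).ravel()
def ray(u,v,h):
    d=R.T@np.array([(u-c["cx"])/c["fx"],(v-c["cy"])/c["fy"],1]); return (C+d*(h-C[2])/d[2])[:2]
g=((H>45)&(H<85)&(S>100)&(z>.096)&(z<.115))
p=W[g]; (cx,cy),r=cv2.minEnclosingCircle(p[:,:2].astype(np.float32)); print("lid",cx,cy,r,np.median(p,0))
b=np.zeros_like(g);b[100:150,340:395]=1
m=b&(V<60)&(z>.07)&(z<.095); q=W[m]; print("post top",q.min(0),q.max(0),np.median(q,0),m.sum())
m=(S<70)&(V>100)&(z>.158)&(z<.172)&(x<.56)&(x>.42); q=W[m]; print("plate",q.min(0),q.max(0),cv2.minAreaRect(q[:,:2].astype(np.float32)))
m=(z>.198)&(z<.212)&(x<.56)&(x>.42)&(y>-.06)&(y<.06); q=W[m]; print("cyl",cv2.minEnclosingCircle(q[:,:2].astype(np.float32)),m.sum())
m=(H>95)&(H<125)&(S>120)&(z>.012)&(z<.025)&(x<.7); q=W[m]; print("base",cv2.minAreaRect(q[:,:2].astype(np.float32)))
m=(S<60)&(V>150)&(z>.02)&(z<.04)&(np.arange(640)[None]>320)&(np.arange(640)[None]<405)&(np.arange(400)[:,None]<240); q=W[m]; print("carriage",cv2.minAreaRect(q[:,:2].astype(np.float32)),np.median(q[:,2]))
m=(V<60)&(z>.18)&(z<.195); q=W[m]; m2=(q[:,1]<.02); q=q[m2]
if len(q): print("handle",cv2.minAreaRect(q[:,:2].astype(np.float32)))
m=(H>15)&(H<35)&(S>120)&(z>.15)&(z<.2); q=W[m]; print("lever",len(q),q.min(0) if len(q) else 0,q.max(0) if len(q) else 0)
```

```text
lid 0.5978325009346008 0.026988353580236435 0.03890877962112427 [0.59696152 0.02893813 0.10339926]
post top [0.5721639  0.11187682 0.0700904 ] [0.58945808 0.12867169 0.08661894] [0.57974045 0.12031386 0.08393939] 291
plate [ 0.46066177 -0.07755851  0.15841098] [0.55796361 0.04124365 0.17140237] ((0.5073602199554443, -0.022803187370300293), (0.06015644967556, 0.13644281029701233), 18.951066970825195)
cyl ((0.49492689967155457, 0.00951188150793314), 0.026052823290228844) 3459
base ((0.564679741859436, -0.034764960408210754), (0.23097412288188934, 0.32687807083129883), 9.728479385375977)
carriage ((0.5966021418571472, 0.06281259655952454), (0.09940999746322632, 0.16413737833499908), 10.283641815185547) 0.029325431322839147
handle ((0.5068431496620178, -0.0577680729329586), (0.02899525873363018, 0.06910797208547592), 9.605147361755371)
lever 466 [ 0.54314275 -0.0795034   0.16110954] [ 0.57081904 -0.07501632  0.18096746]
```

```bash
python3 - <<'E'
import numpy as np
np.save("press.npy",np.array((np.array([.505,-.0502]),.177),dtype=object))
E
python3 go.py 105 155 260;python3 go.py 105 155 46
```

```text
clock 2.05 press-frame now mm [ 49.4 100.9 260.6] w 85.3 F [ 0.1  0.8 -0.8]
delta_pos [0.1799 0.1855 0.0015] yaw 0.0021 toolY yaw 0.179
clock 2.05 press-frame now mm [ 49.4 100.9 260.6] w 85.3 F [ 0.1  0.8 -0.8]
delta_pos [0.1802 0.187  0.7148] yaw 0.0021 toolY yaw 0.179
```

>>> {"name": "jog_arm", "arguments": {
  "deltas": [
    {"fingers": 1, "delta_pos": [0.18, 0.186, 0], "yaw": 0},
    {"fingers": 1, "delta_pos": [0.18, 0.186, 0], "yaw": 0},
    {"fingers": 1, "delta_pos": [0.18, 0.186, 0], "yaw": 0},
    {"fingers": 1, "delta_pos": [0.18, 0.186, 0.15], "yaw": 0},
    {"fingers": 1, "delta_pos": [0.18, 0.186, 0.3], "yaw": 0},
    {"fingers": 1, "delta_pos": [0.18, 0.186, 0.42], "yaw": 0},
    {"fingers": 1, "delta_pos": [0.18, 0.186, 0.54], "yaw": 0},
    {"fingers": 1, "delta_pos": [0.18, 0.186, 0.64], "yaw": 0},
    {"fingers": 1, "delta_pos": [0.18, 0.186, 0.715], "yaw": 0},
    {"fingers": 1, "delta_pos": [0.18, 0.186, 0.715], "yaw": 0},
    {"fingers": 1, "delta_pos": [0.18, 0.186, 0.715], "yaw": 0}
  ]
}}

```text
clock: 3.15
eef_pos: [0.5812, 0.1205, 0.0476]
tool_rot: [0.642, 0.767, -0.0, -0.0]
ft_force: [0.3, -0.4, 0.0]
grip_width: 0.0852
grasp_force: 0.0
```

```bash
python3 go.py 105 155 46
```

```text
clock 3.15 press-frame now mm [105.  154.6  47.6] w 85.2 F [ 0.3 -0.4  0. ]
delta_pos [ 0.0014 -0.0001  0.0054] yaw 0.0009 toolY yaw 0.178
```

Close on the post.

>>> {"name": "jog_arm", "arguments": {
  "deltas": [
    {"fingers": 0, "delta_pos": [0, 0, 0], "yaw": 0},
    {"fingers": 0, "delta_pos": [0, 0, 0], "yaw": 0},
    {"fingers": 0, "delta_pos": [0, 0, 0], "yaw": 0},
    {"fingers": 0, "delta_pos": [0, 0, 0], "yaw": 0},
    {"fingers": 0, "delta_pos": [0, 0, 0], "yaw": 0},
    {"fingers": 0, "delta_pos": [0, 0, 0], "yaw": 0},
    {"fingers": 0, "delta_pos": [0, 0, 0], "yaw": 0},
    {"fingers": 0, "delta_pos": [0, 0, 0], "yaw": 0},
    {"fingers": 0, "delta_pos": [0, 0, 0], "yaw": 0},
    {"fingers": 0, "delta_pos": [0, 0, 0], "yaw": 0}
  ]
}}

```text
clock: 4.15
eef_pos: [0.582, 0.1226, 0.0476]
tool_rot: [0.641, 0.768, 0.001, 0.0]
ft_force: [-0.8, -0.4, 5.2]
grip_width: 0.0188
grasp_force: 58.4
```

```bash
python3 go.py 0 155 47
```

```text
clock 4.15 press-frame now mm [106.2 156.5  47.6] w 18.8 F [-0.8 -0.4  5.2]
delta_pos [-0.0039 -0.354   0.0014] yaw 0.0044 toolY yaw 0.18
```

>>> {"name": "jog_arm", "arguments": {
  "deltas": [
    {"fingers": 0, "delta_pos": [0, -0.01, 0], "yaw": 0},
    {"fingers": 0, "delta_pos": [0, -0.03, 0], "yaw": 0},
    {"fingers": 0, "delta_pos": [0, -0.06, 0], "yaw": 0},
    {"fingers": 0, "delta_pos": [0, -0.095, 0], "yaw": 0},
    {"fingers": 0, "delta_pos": [0, -0.13, 0], "yaw": 0},
    {"fingers": 0, "delta_pos": [0, -0.165, 0], "yaw": 0},
    {"fingers": 0, "delta_pos": [0, -0.2, 0], "yaw": 0},
    {"fingers": 0, "delta_pos": [0, -0.235, 0], "yaw": 0},
    {"fingers": 0, "delta_pos": [0, -0.27, 0], "yaw": 0},
    {"fingers": 0, "delta_pos": [0, -0.3, 0], "yaw": 0},
    {"fingers": 0, "delta_pos": [0, -0.32, 0], "yaw": 0},
    {"fingers": 0, "delta_pos": [0, -0.33, 0], "yaw": 0}
  ]
}}

```text
clock: 5.35
eef_pos: [0.4835, 0.1056, 0.0475]
tool_rot: [0.64, 0.768, 0.001, -0.0]
ft_force: [3.1, 5.0, 5.8]
grip_width: 0.0186
grasp_force: 59.3
```

```bash
python3 go.py 0 155 47
```

```text
clock 5.35 press-frame now mm [  6.3 157.2  47.5] w 18.6 F [3.1 5.  5.8]
delta_pos [-0.0072 -0.021   0.0017] yaw 0.0052 toolY yaw 0.181
```

>>> {"name": "jog_arm", "arguments": {
  "deltas": [
    {"fingers": 0, "delta_pos": [0, -0.007, 0], "yaw": 0},
    {"fingers": 0, "delta_pos": [0, -0.014, 0], "yaw": 0},
    {"fingers": 0, "delta_pos": [0, -0.02, 0], "yaw": 0},
    {"fingers": 0, "delta_pos": [0, -0.025, 0], "yaw": 0},
    {"fingers": 0, "delta_pos": [0, -0.025, 0], "yaw": 0}
  ]
}}

```text
clock: 5.85
eef_pos: [0.4788, 0.1048, 0.0476]
tool_rot: [0.64, 0.768, 0.003, 0.001]
ft_force: [8.0, 5.7, 1.0]
grip_width: 0.0185
grasp_force: 59.1
```

```bash
python3 go.py 0 155 47
```

```text
clock 5.85 press-frame now mm [  1.5 157.2  47.6] w 18.5 F [8.  5.7 1. ]
delta_pos [-0.0074 -0.0049  0.0019] yaw 0.0052 toolY yaw 0.181
```

>>> {"name": "jog_arm", "arguments": {
  "deltas": [
    {"fingers": 0, "delta_pos": [0, -0.007, 0], "yaw": 0},
    {"fingers": 0, "delta_pos": [0, -0.012, 0], "yaw": 0},
    {"fingers": 0, "delta_pos": [0, -0.012, 0], "yaw": 0}
  ]
}}

```text
clock: 6.15
eef_pos: [0.4788, 0.1048, 0.0477]
tool_rot: [0.64, 0.768, 0.005, 0.003]
ft_force: [16.3, 6.7, -7.7]
grip_width: 0.0187
grasp_force: 59.3
```

```bash
python3 go.py 0 155 47
```

```text
clock 6.15 press-frame now mm [  1.5 157.2  47.7] w 18.7 F [16.3  6.7 -7.7]
delta_pos [-0.0074 -0.005   0.0021] yaw 0.0053 toolY yaw 0.181
```

>>> {"name": "jog_arm", "arguments": {
  "deltas": [
    {"fingers": 0, "delta_pos": [0, 0.01, 0], "yaw": 0},
    {"fingers": 0.4, "delta_pos": [0, 0.012, 0], "yaw": 0},
    {"fingers": 0.6, "delta_pos": [0, 0.012, 0], "yaw": 0},
    {"fingers": 0.8, "delta_pos": [0, 0.012, 0], "yaw": 0},
    {"fingers": 0.8, "delta_pos": [0, 0.012, 0], "yaw": 0},
    {"fingers": 0.8, "delta_pos": [0, 0.012, -0.1], "yaw": 0},
    {"fingers": 0.8, "delta_pos": [0, 0.012, -0.25], "yaw": 0},
    {"fingers": 1, "delta_pos": [0, 0.012, -0.4], "yaw": 0},
    {"fingers": 1, "delta_pos": [0, 0.012, -0.55], "yaw": 0},
    {"fingers": 1, "delta_pos": [0, 0.012, -0.7], "yaw": 0},
    {"fingers": 1, "delta_pos": [0, 0.012, -0.75], "yaw": 0},
    {"fingers": 1, "delta_pos": [0, 0.012, -0.75], "yaw": 0}
  ]
}}

```text
clock: 7.35
eef_pos: [0.478, 0.1034, 0.2747]
tool_rot: [0.641, 0.768, 0.002, 0.002]
ft_force: [0.7, -0.1, -0.3]
grip_width: 0.0853
grasp_force: 0.0
```

```bash
python3 go.py 7.5 -63 272
python3 - <<'E'
from h import *
c=bot.camera("wrist"); cv2.imwrite("pics/w2.png",c["image"][...,::-1])
E
```

```text
clock 7.35 press-frame now mm [  0.4 156.  274.7] w 85.3 F [ 0.7 -0.1 -0.3]
delta_pos [-0.7299  0.0213  0.0091] yaw 0.0039 toolY yaw 0.18
```

View pics/w2.png

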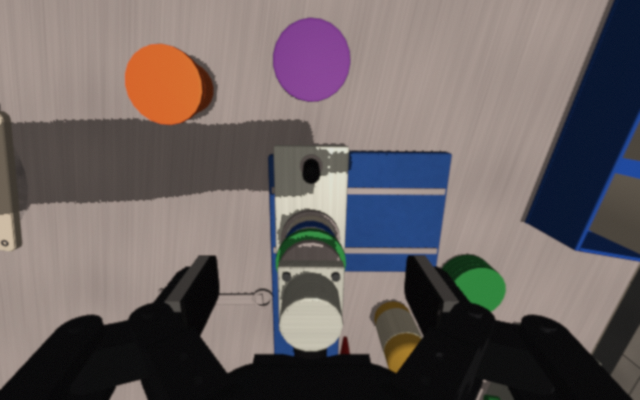

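Carriage is home: the pot with its green lid sits under the head at (312,240), post at (311,170). Next I go over the head to the rear of the lever.

>>> {"name": "jog_arm", "arguments": {
  "deltas": [
    {"fingers": 1, "delta_pos": [-0.73, 0.021, 0], "yaw": 0},
    {"fingers": 1, "delta_pos": [-0.73, 0.021, 0], "yaw": 0},
    {"fingers": 1, "delta_pos": [-0.73, 0.021, 0], "yaw": 0},
    {"fingers": 1, "delta_pos": [-0.73, 0.021, 0], "yaw": 0},
    {"fingers": 1, "delta_pos": [-0.73, 0.021, 0], "yaw": 0},
    {"fingers": 1, "delta_pos": [-0.73, 0.021, 0], "yaw": 0},
    {"fingers": 1, "delta_pos": [-0.73, 0.021, 0], "yaw": 0}
  ]
}}

```text
clock: 8.1
eef_pos: [0.5209, -0.111, 0.2694]
tool_rot: [0.641, 0.767, -0.001, -0.002]
ft_force: [0.4, 0.0, 0.4]
grip_width: 0.0853
grasp_force: 0.0
```

```bash
python3 go.py 7.5 -63 147
python3 - <<'E'
from h import *
W={}
c=bot.camera("wrist"); cv2.imwrite("pics/w3.png",c["image"][...,::-1])
E
```

```text
clock 8.1 press-frame now mm [  5.  -62.7 269.4] w 85.3 F [0.4 0.  0.4]
delta_pos [-0.0021  0.0101  0.4081] yaw 0.0026 toolY yaw 0.179
```

View pics/w3.png

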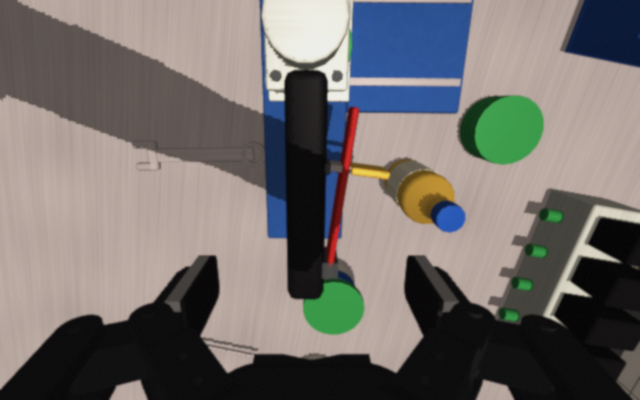

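The handle runs from (306,75) to (306,295), with the paddle to its right and the lever from (345,168) to (388,175). I'll check these in press coordinates.

Run:
```python
from h import *
O,A=np.load("press.npy",allow_pickle=True)[()]
c=bot.camera("wrist"); W=pts(c); hsv=cv2.cvtColor(c["image"],cv2.COLOR_RGB2HSV).astype(int); H,S,V=[hsv[...,i] for i in range(3)]
q=W[...,:2]-O; X=(q@[np.cos(A),np.sin(A)])*1e3; Y=(q@[-np.sin(A),np.cos(A)])*1e3; Z=W[...,2]*1e3
def r(n,m): print(n,m.sum(),[np.nanpercentile(a[m],[1,50,99]).round(1) for a in(X,Y,Z)])
hm=(V<70)&(Z>183)&(Z<194)&(abs(X)<40)&(Y>-170)&(Y<50)
r("handle",hm)
for y0 in(-130,-90,-50,-10,20): r(f" Y{y0}",hm&(abs(Y-y0)<8))
r("lever",(H>15)&(H<35)&(S>120)&(Z>175)&(Z<192)&(X<75))
r("lever all",(H>15)&(H<35)&(S>120)&(Z>155)&(Z<192)&(X<75))
rd=((H<8)|(H>172))&(S>120)&(Z>178)
r("red",rd); r(" red-17",rd&(abs(Y+17)<6))
r("bottle cap",(H>95)&(H<125)&(S>120)&(Z>140)&(Z<160)); 
r("bottle body",(H>12)&(H<35)&(S>120)&(Z>60)&(Z<140)&(X>80))
```

```text
handle 8433 [array([-14.1,  -0.3,  13.3]), array([-138.2,  -41.5,   30.3]), array([183.3, 187. , 188.8])]
 Y-130 592 [array([-14.5,  -0.5,  14.7]), array([-137.8, -129.8, -122.2]), array([183.3, 187.2, 188.9])]
 Y-90 666 [array([-14.5,  -0.4,  12.8]), array([-97.7, -89.9, -82.1]), array([183.3, 187.1, 188.9])]
 Y-50 783 [array([-13.8,  -0.3,  13. ]), array([-57.9, -49.8, -42.1]), array([183.3, 187.1, 188.8])]
 Y-10 906 [array([-13.7,  -0.2,  13.2]), array([-17.8, -10. ,  -2.1]), array([183.5, 187. , 188.7])]
 Y20 1006 [array([-13.7,  -0.1,  13.4]), array([12.5, 20.2, 27.8]), array([183.4, 186.9, 188.7])]
lever 345 [array([33.5, 46.9, 60.9]), array([-41.9, -37.3, -33.8]), array([175.5, 181.9, 183.6])]
lever all 426 [array([33.5, 47. , 60.9]), array([-41.9, -36.6, -33.6]), array([165.5, 181.6, 183.5])]
red 1085 [array([17.2, 27. , 35.2]), array([-110. ,  -44.3,    7.2]), array([178.3, 183.8, 185.7])]
 red-17 126 [array([28. , 30.5, 33.7]), array([-22.8, -17. , -11.1]), array([178.4, 183.7, 185.7])]
bottle cap 716 [array([112.9, 123.7, 136.7]), array([-96.6, -84. , -73.1]), array([140.7, 149.2, 151. ])]
bottle body 1965 [array([ 98.3, 114.5, 145.9]), array([-107.4,  -75.2,  -58.6]), array([ 74.7, 102.1, 128.4])]
```

>>> {"name": "jog_arm", "arguments": {
  "deltas": [
    {"fingers": 1, "delta_pos": [0, 0.009, 0.1], "yaw": 0},
    {"fingers": 1, "delta_pos": [0, 0.009, 0.2], "yaw": 0},
    {"fingers": 1, "delta_pos": [0, 0.009, 0.28], "yaw": 0},
    {"fingers": 1, "delta_pos": [0, 0.009, 0.35], "yaw": 0},
    {"fingers": 1, "delta_pos": [0, 0.009, 0.39], "yaw": 0},
    {"fingers": 1, "delta_pos": [0, 0.009, 0.41], "yaw": 0},
    {"fingers": 1, "delta_pos": [0, 0.009, 0.41], "yaw": 0},
    {"fingers": 1, "delta_pos": [0, 0.009, 0.41], "yaw": 0}
  ]
}}

```text
clock: 9.0
eef_pos: [0.5255, -0.1104, 0.1498]
tool_rot: [0.64, 0.768, 0.0, 0.001]
ft_force: [0.8, -1.1, 0.5]
grip_width: 0.0851
grasp_force: 0.0
```

```bash
python3 go.py 7.5 -17 147
```

```text
clock 9.0 press-frame now mm [  9.6 -62.9 149.8] w 85.1 F [ 0.8 -1.1  0.5]
delta_pos [ 0.1529 -0.0065  0.0092] yaw 0.0048 toolY yaw 0.181
```

Now sweep the lever forward slowly.

>>> {"name": "jog_arm", "arguments": {
  "deltas": [
    {"fingers": 1, "delta_pos": [0.02, -0.006, 0.009], "yaw": 0},
    {"fingers": 1, "delta_pos": [0.04, -0.006, 0.009], "yaw": 0},
    {"fingers": 1, "delta_pos": [0.06, -0.006, 0.009], "yaw": 0},
    {"fingers": 1, "delta_pos": [0.08, -0.006, 0.009], "yaw": 0},
    {"fingers": 1, "delta_pos": [0.1, -0.006, 0.009], "yaw": 0},
    {"fingers": 1, "delta_pos": [0.12, -0.006, 0.009], "yaw": 0},
    {"fingers": 1, "delta_pos": [0.14, -0.006, 0.009], "yaw": 0},
    {"fingers": 1, "delta_pos": [0.153, -0.006, 0.009], "yaw": 0},
    {"fingers": 1, "delta_pos": [0.153, -0.006, 0.009], "yaw": 0}
  ]
}}

```text
clock: 9.9
eef_pos: [0.515, -0.0648, 0.1462]
tool_rot: [0.64, 0.768, 0.0, -0.0]
ft_force: [3.2, 0.4, 0.5]
grip_width: 0.0854
grasp_force: 0.8
```

```bash
python3 go.py 6 -17 147
python3 - <<'E'
from h import *
c=bot.camera("wrist"); a=c["image"]
s=bot.camera("side")["image"][130:230,280:420]
cv2.imwrite("pics/w4.png",np.hstack([a[100:400,170:470],cv2.resize(s,(420,300),interpolation=3)])[...,::-1])
E
```

```text
clock 9.9 press-frame now mm [  7.2 -16.1 146.2] w 85.4 F [3.2 0.4 0.5]
delta_pos [-0.0029 -0.0041 -0.0027] yaw 0.0057 toolY yaw 0.181
```

View pics/w4.png

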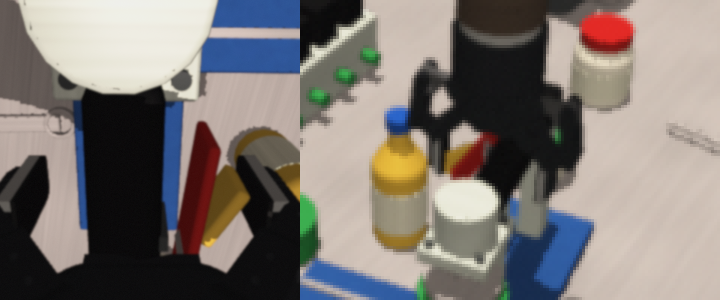

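Left half: the lever at (228,200) leans forward, held by the right finger. Now close slowly.

>>> {"name": "jog_arm", "arguments": {
  "deltas": [
    {"fingers": 0.85, "delta_pos": [0, -0.004, 0], "yaw": 0},
    {"fingers": 0.75, "delta_pos": [0, -0.004, 0], "yaw": 0},
    {"fingers": 0.68, "delta_pos": [0, -0.004, 0], "yaw": 0},
    {"fingers": 0.62, "delta_pos": [0, -0.004, 0], "yaw": 0},
    {"fingers": 0.57, "delta_pos": [0, -0.004, 0], "yaw": 0},
    {"fingers": 0.52, "delta_pos": [0, -0.004, 0], "yaw": 0},
    {"fingers": 0.45, "delta_pos": [0, -0.004, 0], "yaw": 0},
    {"fingers": 0.4, "delta_pos": [0, -0.004, 0], "yaw": 0},
    {"fingers": 0.4, "delta_pos": [0, -0.004, 0], "yaw": 0}
  ]
}}

```text
clock: 10.9
eef_pos: [0.5134, -0.0658, 0.1481]
tool_rot: [0.64, 0.768, 0.0, 0.0]
ft_force: [-4.4, 2.2, 13.7]
grip_width: 0.0397
grasp_force: 60.2
```

```bash
python3 go.py 6 -17 147
```

```text
clock 10.9 press-frame now mm [  5.5 -16.9 148.1] w 39.7 F [-4.4  2.2 13.7]
delta_pos [-0.0005  0.0018  0.0037] yaw 0.0049 toolY yaw 0.181
```

>>> {"name": "jog_arm", "arguments": {
  "deltas": [
    {"fingers": 0.4, "delta_pos": [0, 0, 0], "yaw": 0},
    {"fingers": 0.4, "delta_pos": [0, 0, 0], "yaw": 0},
    {"fingers": 0.4, "delta_pos": [0, 0, 0], "yaw": 0},
    {"fingers": 0.4, "delta_pos": [0, 0, 0], "yaw": 0},
    {"fingers": 0.4, "delta_pos": [0, 0, 0], "yaw": 0},
    {"fingers": 0.4, "delta_pos": [0, 0, 0], "yaw": 0},
    {"fingers": 0.4, "delta_pos": [0, 0, 0], "yaw": 0},
    {"fingers": 0.4, "delta_pos": [0, 0, 0], "yaw": 0},
    {"fingers": 0.4, "delta_pos": [0, 0, 0], "yaw": 0},
    {"fingers": 0.4, "delta_pos": [0, 0, 0], "yaw": 0},
    {"fingers": 0.4, "delta_pos": [0, 0, 0], "yaw": 0},
    {"fingers": 0.4, "delta_pos": [0, 0, 0], "yaw": 0}
  ]
}}

```text
clock: 12.1
eef_pos: [0.5134, -0.0658, 0.1482]
tool_rot: [0.64, 0.768, 0.0, 0.0]
ft_force: [-5.0, 2.8, 12.1]
grip_width: 0.0397
grasp_force: 60.1
```

Run:
```python
from h import *
a=bot.camera("wrist")["image"]
S=bot.camera("side"); W=pts(S); s=S["image"][130:290,240:440]
cv2.imwrite("pics/w5.png",np.hstack([a[100:400,170:470],cv2.resize(s,(375,300),interpolation=3)])[...,::-1])
h=cv2.cvtColor(S["image"],cv2.COLOR_RGB2HSV).astype(int)
g=(h[...,0]>45)&(h[...,0]<85)&(h[...,1]>100)&(W[...,0]>.42)&(W[...,0]<.56)&(W[...,1]>-.05)&(W[...,1]<.08)
print(g.sum(),np.percentile(W[g],[2,50,98],axis=0).round(4))
```

```text
132 [[ 0.4588 -0.0074  0.0903]
 [ 0.4793  0.0372  0.0972]
 [ 0.5258  0.048   0.1003]]
```

View pics/w5.png

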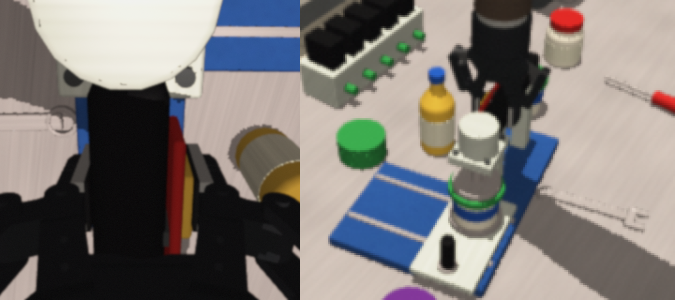

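Paddle (177,190) lies against the handle with the lever (187,200) folded flat, and the ram is down on the lid. Hold a bit longer, then release.

>>> {"name": "jog_arm", "arguments": {
  "deltas": [
    {"fingers": 0.4, "delta_pos": [0, 0, 0], "yaw": 0},
    {"fingers": 0.4, "delta_pos": [0, 0, 0], "yaw": 0},
    {"fingers": 0.4, "delta_pos": [0, 0, 0], "yaw": 0},
    {"fingers": 0.4, "delta_pos": [0, 0, 0], "yaw": 0},
    {"fingers": 0.4, "delta_pos": [0, 0, 0], "yaw": 0},
    {"fingers": 0.4, "delta_pos": [0, 0, 0], "yaw": 0},
    {"fingers": 0.4, "delta_pos": [0, 0, 0], "yaw": 0},
    {"fingers": 0.4, "delta_pos": [0, 0, 0], "yaw": 0},
    {"fingers": 0.4, "delta_pos": [0, 0, 0], "yaw": 0},
    {"fingers": 0.4, "delta_pos": [0, 0, 0], "yaw": 0},
    {"fingers": 0.4, "delta_pos": [0, 0, 0], "yaw": 0}
  ]
}}

```text
clock: 13.3
eef_pos: [0.5134, -0.0658, 0.1481]
tool_rot: [0.64, 0.768, 0.0, 0.0]
ft_force: [-4.0, 2.0, 13.2]
grip_width: 0.0395
grasp_force: 60.1
```

>>> {"name": "jog_arm", "arguments": {
  "deltas": [
    {"fingers": 0.6, "delta_pos": [0, 0, 0], "yaw": 0},
    {"fingers": 0.75, "delta_pos": [0, 0.002, 0], "yaw": 0},
    {"fingers": 0.9, "delta_pos": [0, 0.005, 0], "yaw": 0},
    {"fingers": 1, "delta_pos": [0, 0.007, 0], "yaw": 0},
    {"fingers": 1, "delta_pos": [0, 0.007, 0], "yaw": 0},
    {"fingers": 1, "delta_pos": [0, 0.007, 0], "yaw": 0},
    {"fingers": 1, "delta_pos": [-0.03, 0.007, 0], "yaw": 0},
    {"fingers": 1, "delta_pos": [-0.06, 0.007, 0], "yaw": 0},
    {"fingers": 1, "delta_pos": [-0.09, 0.007, 0], "yaw": 0},
    {"fingers": 1, "delta_pos": [-0.12, 0.007, 0], "yaw": 0},
    {"fingers": 1, "delta_pos": [-0.15, 0.007, 0], "yaw": 0},
    {"fingers": 1, "delta_pos": [-0.15, 0.007, 0], "yaw": 0}
  ]
}}

```text
clock: 14.5
eef_pos: [0.5234, -0.1113, 0.1458]
tool_rot: [0.641, 0.767, -0.0, -0.0]
ft_force: [-0.5, 0.2, -0.1]
grip_width: 0.0855
grasp_force: 0.0
```

>>> {"name": "jog_arm", "arguments": {
  "deltas": [
    {"fingers": 1, "delta_pos": [0, 0, -0.1], "yaw": 0},
    {"fingers": 1, "delta_pos": [0, 0, -0.2], "yaw": 0},
    {"fingers": 1, "delta_pos": [0, 0, -0.3], "yaw": 0},
    {"fingers": 1, "delta_pos": [0, 0, -0.42], "yaw": 0},
    {"fingers": 1, "delta_pos": [0, 0, -0.42], "yaw": 0},
    {"fingers": 1, "delta_pos": [0, 0, -0.42], "yaw": 0}
  ]
}}

```text
clock: 15.1
eef_pos: [0.524, -0.1099, 0.2728]
tool_rot: [0.641, 0.768, 0.0, 0.001]
ft_force: [-0.9, -0.9, -0.5]
grip_width: 0.0854
grasp_force: 0.0
```

```bash
python3 go.py 1.5 156 273
python3 - <<'E'
from h import *
O,A=np.load("press.npy",allow_pickle=True)[()]
c=bot.camera("wrist"); W=pts(c); hsv=cv2.cvtColor(c["image"],cv2.COLOR_RGB2HSV).astype(int); H,S,V=[hsv[...,i] for i in range(3)]
q=W[...,:2]-O; X=(q@[np.cos(A),np.sin(A)])*1e3; Y=(q@[-np.sin(A),np.cos(A)])*1e3; Z=W[...,2]*1e3
def r(n,m): print(n,m.sum(),[np.nanpercentile(a[m],[1,50,99]).round(1) for a in(X,Y,Z)])
r("lever",(H>15)&(H<35)&(S>120)&(Z>175)&(Z<192)&(X<75))
rd=((H<8)|(H>172))&(S>120)&(Z>178); r(" red-17",rd&(abs(Y+17)<6))
r("bottle cap",(H>95)&(H<125)&(S>120)&(Z>140)&(Z<160));
E
```

```text
clock 15.1 press-frame now mm [  8.2 -62.1 272.8] w 85.4 F [-0.9 -0.9 -0.5]
delta_pos [ 0.727 -0.02  -0.001] yaw 0.0041 toolY yaw 0.18
lever 337 [array([32.8, 46.8, 60.7]), array([-42.2, -37.3, -33.7]), array([175.4, 182. , 183.8])]
 red-17 113 [array([28.2, 30.5, 33.2]), array([-22.9, -17.4, -11.5]), array([178.3, 183.9, 185.6])]
bottle cap 690 [array([112.9, 123.4, 136.5]), array([-96.4, -84. , -73.2]), array([140.3, 149.2, 151.1])]
```

Lever and paddle have sprung back and the bottle hasn't moved. Back to the post.

>>> {"name": "jog_arm", "arguments": {
  "deltas": [
    {"fingers": 1, "delta_pos": [0.727, -0.02, 0], "yaw": 0},
    {"fingers": 1, "delta_pos": [0.727, -0.02, 0], "yaw": 0},
    {"fingers": 1, "delta_pos": [0.727, -0.02, 0], "yaw": 0},
    {"fingers": 1, "delta_pos": [0.727, -0.02, 0], "yaw": 0},
    {"fingers": 1, "delta_pos": [0.727, -0.02, 0], "yaw": 0},
    {"fingers": 1, "delta_pos": [0.727, -0.02, 0], "yaw": 0},
    {"fingers": 1, "delta_pos": [0.727, -0.02, 0], "yaw": 0}
  ]
}}

```text
clock: 15.85
eef_pos: [0.4779, 0.1036, 0.2707]
tool_rot: [0.64, 0.768, -0.001, -0.001]
ft_force: [-0.2, -0.2, 0.5]
grip_width: 0.0855
grasp_force: 0.0
```

```bash
python3 go.py 1.5 155 47
```

```text
clock 15.85 press-frame now mm [  0.4 156.2 270.7] w 85.5 F [-0.2 -0.2  0.5]
delta_pos [-0.0036  0.0058  0.7456] yaw 0.0056 toolY yaw 0.181
```

>>> {"name": "jog_arm", "arguments": {
  "deltas": [
    {"fingers": 1, "delta_pos": [-0.003, 0.005, 0.15], "yaw": 0},
    {"fingers": 1, "delta_pos": [-0.003, 0.005, 0.3], "yaw": 0},
    {"fingers": 1, "delta_pos": [-0.003, 0.005, 0.45], "yaw": 0},
    {"fingers": 1, "delta_pos": [-0.003, 0.005, 0.57], "yaw": 0},
    {"fingers": 1, "delta_pos": [-0.003, 0.005, 0.67], "yaw": 0},
    {"fingers": 1, "delta_pos": [-0.003, 0.005, 0.73], "yaw": 0},
    {"fingers": 1, "delta_pos": [-0.003, 0.005, 0.745], "yaw": 0},
    {"fingers": 1, "delta_pos": [-0.003, 0.005, 0.745], "yaw": 0},
    {"fingers": 1, "delta_pos": [-0.003, 0.005, 0.745], "yaw": 0}
  ]
}}

```text
clock: 16.75
eef_pos: [0.4814, 0.1026, 0.0495]
tool_rot: [0.641, 0.768, 0.001, 0.0]
ft_force: [1.0, -0.7, 0.5]
grip_width: 0.0856
grasp_force: 0.0
```

>>> {"name": "jog_arm", "arguments": {
  "deltas": [
    {"fingers": 0, "delta_pos": [0, 0, 0], "yaw": 0},
    {"fingers": 0, "delta_pos": [0, 0, 0], "yaw": 0},
    {"fingers": 0, "delta_pos": [0, 0, 0], "yaw": 0},
    {"fingers": 0, "delta_pos": [0, 0, 0], "yaw": 0},
    {"fingers": 0, "delta_pos": [0, 0, 0], "yaw": 0},
    {"fingers": 0, "delta_pos": [0, 0, 0], "yaw": 0},
    {"fingers": 0, "delta_pos": [0, 0, 0], "yaw": 0},
    {"fingers": 0, "delta_pos": [0, 0, 0], "yaw": 0},
    {"fingers": 0, "delta_pos": [0, 0, 0], "yaw": 0},
    {"fingers": 0, "delta_pos": [0, 0, 0], "yaw": 0}
  ]
}}

```text
clock: 17.75
eef_pos: [0.4803, 0.1031, 0.049]
tool_rot: [0.641, 0.768, 0.0, -0.0]
ft_force: [-2.7, -0.0, 5.4]
grip_width: 0.0185
grasp_force: 58.4
```

```bash
python3 go.py 106.2 155.5 47
```

```text
clock 17.75 press-frame now mm [  2.7 155.3  49. ] w 18.5 F [-2.7 -0.   5.4]
delta_pos [-0.0004  0.3451  0.0068] yaw 0.0044 toolY yaw 0.18
```

>>> {"name": "jog_arm", "arguments": {
  "deltas": [
    {"fingers": 0, "delta_pos": [0, 0.01, 0], "yaw": 0},
    {"fingers": 0, "delta_pos": [0, 0.03, 0], "yaw": 0},
    {"fingers": 0, "delta_pos": [0, 0.06, 0], "yaw": 0},
    {"fingers": 0, "delta_pos": [0, 0.095, 0], "yaw": 0},
    {"fingers": 0, "delta_pos": [0, 0.13, 0], "yaw": 0},
    {"fingers": 0, "delta_pos": [0, 0.165, 0], "yaw": 0},
    {"fingers": 0, "delta_pos": [0, 0.2, 0], "yaw": 0},
    {"fingers": 0, "delta_pos": [0, 0.235, 0], "yaw": 0},
    {"fingers": 0, "delta_pos": [0, 0.27, 0], "yaw": 0},
    {"fingers": 0, "delta_pos": [0, 0.3, 0], "yaw": 0},
    {"fingers": 0, "delta_pos": [0, 0.32, 0], "yaw": 0},
    {"fingers": 0, "delta_pos": [0, 0.33, 0], "yaw": 0}
  ]
}}

```text
clock: 18.95
eef_pos: [0.5782, 0.1199, 0.0491]
tool_rot: [0.641, 0.768, -0.001, 0.001]
ft_force: [-2.8, -2.5, 6.5]
grip_width: 0.0189
grasp_force: 58.8
```

>>> {"name": "jog_arm", "arguments": {
  "deltas": [
    {"fingers": 0, "delta_pos": [0, 0.007, 0], "yaw": 0},
    {"fingers": 0, "delta_pos": [0, 0.014, 0], "yaw": 0},
    {"fingers": 0, "delta_pos": [0, 0.021, 0], "yaw": 0},
    {"fingers": 0, "delta_pos": [0, 0.027, 0], "yaw": 0},
    {"fingers": 0, "delta_pos": [0, 0.027, 0], "yaw": 0}
  ]
}}

```text
clock: 19.45
eef_pos: [0.5825, 0.1207, 0.049]
tool_rot: [0.641, 0.768, -0.003, -0.001]
ft_force: [-10.9, -4.8, 12.0]
grip_width: 0.0184
grasp_force: 59.9
```

```bash
python3 go.py 106.2 155.5 47
```

```text
clock 19.45 press-frame now mm [106.4 154.6  49. ] w 18.4 F [-10.9  -4.8  12. ]
delta_pos [ 0.0031 -0.0006  0.0067] yaw 0.0035 toolY yaw 0.18
```

>>> {"name": "jog_arm", "arguments": {
  "deltas": [
    {"fingers": 0, "delta_pos": [0, 0.007, 0], "yaw": 0},
    {"fingers": 0, "delta_pos": [0, 0.01, 0], "yaw": 0},
    {"fingers": 0, "delta_pos": [0, 0.01, 0], "yaw": 0}
  ]
}}

```text
clock: 19.75
eef_pos: [0.5825, 0.1207, 0.049]
tool_rot: [0.641, 0.768, -0.005, -0.003]
ft_force: [-18.2, -4.7, 17.5]
grip_width: 0.0188
grasp_force: 61.4
```

>>> {"name": "jog_arm", "arguments": {
  "deltas": [
    {"fingers": 0, "delta_pos": [0, -0.015, 0], "yaw": 0},
    {"fingers": 0.4, "delta_pos": [0, -0.015, 0], "yaw": 0},
    {"fingers": 0.6, "delta_pos": [0, -0.015, 0], "yaw": 0},
    {"fingers": 0.8, "delta_pos": [0, -0.015, 0], "yaw": 0},
    {"fingers": 0.8, "delta_pos": [0, -0.015, 0], "yaw": 0},
    {"fingers": 0.8, "delta_pos": [0, -0.015, -0.1], "yaw": 0},
    {"fingers": 0.8, "delta_pos": [0, -0.015, -0.25], "yaw": 0},
    {"fingers": 1, "delta_pos": [0, -0.015, -0.4], "yaw": 0},
    {"fingers": 1, "delta_pos": [0, -0.015, -0.55], "yaw": 0},
    {"fingers": 1, "delta_pos": [0, -0.015, -0.7], "yaw": 0},
    {"fingers": 1, "delta_pos": [0, -0.015, -0.7], "yaw": 0},
    {"fingers": 1, "delta_pos": [0, -0.015, -0.7], "yaw": 0}
  ]
}}

```text
clock: 20.95
eef_pos: [0.5853, 0.1223, 0.2601]
tool_rot: [0.641, 0.768, 0.002, 0.001]
ft_force: [-0.4, -0.3, -0.8]
grip_width: 0.0856
grasp_force: 0.0
```

```bash
cat > f.py <<'E'
from h import *
O,A=np.load("press.npy",allow_pickle=True)[()]
c=bot.camera("wrist"); W=pts(c); hsv=cv2.cvtColor(c["image"],cv2.COLOR_RGB2HSV).astype(int); H,S,V=[hsv[...,i] for i in range(3)]
q=W[...,:2]-O; X=(q@[np.cos(A),np.sin(A)])*1e3; Y=(q@[-np.sin(A),np.cos(A)])*1e3; Z=W[...,2]*1e3
def r(n,m): print(n,m.sum(),[np.nanpercentile(a[m],[1,50,99]).round(1) for a in(X,Y,Z)])
r("lid",(H>45)&(H<85)&(S>100)&(Z>85)&(Z<115))
r("post",(V<60)&(Z>70)&(Z<95)&(abs(Y-155)<25)&(abs(X-105)<40))
s=bot.camera("side")["image"][130:290,240:440]
cv2.imwrite("pics/w6.png",np.hstack([cv2.resize(c["image"],(480,300)),cv2.resize(s,(320,300))])[...,::-1])
print(bot.get_obs()["clock"])
E
python3 f.py
```

```text
lid 3693 [array([ 69.4, 105. , 140.6]), array([24.9, 62.7, 97.5]), array([91.1, 97.5, 99. ])]
post 294 [array([ 96.7, 105. , 114.2]), array([146.4, 156.2, 164. ]), array([71.4, 84.1, 85.7])]
21.05
```

View pics/w6.png

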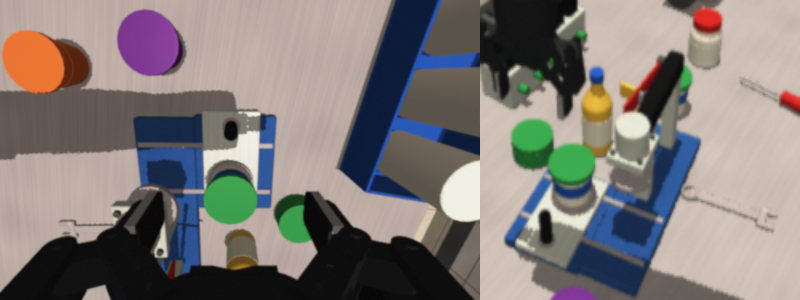

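The carriage is fully out, and the pot stands upright with its lid top at 97.5–98 mm (target 98, was 104). Lever, paddle and bystanders are in place and the gripper is clear.

```bash
python3 -c "
from workcell import bot
print(bot.job_done())"
```

```text
the job is handed in; nothing more can be done
None
```

The lid is pressed fully down, the paddle and lever have sprung back, and the carriage is all the way out with the closed pot upright in its nest; I handed the job in at about 21 s of the 64 s allowed.

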